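# Hold a hair claw clip gaping over the edge of an earring card

### The arm

A 7-joint arm with a two-finger parallel gripper is mounted at the origin on the work surface. World frame = base frame: x ahead of the robot, y to its left, z up, the work surface at z = 0. Lengths are in m, angles in rad, forces in N, time in s.
With the tool pointing down it reaches from about 0.35 to 0.9 m from the base axis. Payload 8.1 kg.
Tool frame: the origin (TCP) lies at the very end of the fingers, on their centre line; the grasp point (between the pads) lies 19 mm behind it (env.pinch_z is the distance from the TCP to the grasp point, in m); z points along the fingers, y is the line along which they close (so a half turn about z gives the same grasp; the last joint's range is limited). The gripper opens to 85 mm and grips with 20 to 120 N. Pads are 22 mm wide; open, the fingers measure 114 mm over their backs; the gripper's body (76 mm by 85 mm) begins 54 mm behind the grasp point. The pads swing forward as they close: fully open they stand 13 mm farther back than shut.
Start: joints at [-1.269, 0.434, 0.025, 1.573, -0.012, 1.134, -0.075], TCP at [0.246, 0.574, 0.231] pointing down, gripper open.
Joint ranges: [-2.62, 2.62], [-0.44, 2.09], [-1.27, 1.32], [0.08, 2.57], [-1.32, 4.46], [0.12, 2], [-2.74, 2.74]. Speed limits (rad/s): [2.22, 2.22, 3.01, 3.01, 3.14, 3.14, 3.14].

### API

Orientations are given as a unit quaternion [x, y, z, w].
In Python, from plant import env gives the robot as it stands. The module is installed in compiled form; this text tells all that it offers.
- The arm moves only by the tool step_arm, never from a script. Its argument "plan" is a list of rows, each an object with "travel": the shift along the tool's x, y, z as a fraction of full scale, a list of three; "roll": the turn about the tool's z as a fraction of full scale. In form: [{"travel": [tx, ty, tz], "roll": roll}, ...]. A call has 1 to 12 rows; each row is the pose to reach, as a shift and turn from the pose commanded when the call began, along the tool's axes at that moment, turning the shorter way round; what a row does not reach only later rows make up. Full scale, the value 1, is 20 cm for a shift and pi rad for a turn. A row lasts 1/8 s, in which the tool goes at most 62.5 mm and 10.7 degrees, less where a joint would pass 70% of its speed; a pose out of reach is approached as far as the arm can. A call with a number of a shift or a turn outside -1 to 1 is refused whole. A call with a gripper value outside its range is refused whole. "hand" is the opening, from -1 (shut) to 1 (fully open), set as the call begins (left out, the last holds). The fingers move at their own pace and stop on an object; "force" is the grip in N (left out, the last holds). Time passes only in rows, so rows that repeat a pose let the fingers close. It gives the time, the measured TCP pose, the force, the opening and the grip force at its end, in the units of the state.
- env.sense(): the state, without advancing time (a new reading comes with each control period).
- env.camera(name): name is "scene" or "top" or "wrist"; returns a dict with "image" (420x560x3 uint8, blue, green, red), "depth" (420x560 float32, m along the optical axis (not along the pixel's ray), 0 where there is no reading), "camera_matrix" (3x3 intrinsics, pixels), "R" (3x3) and "t" (3): a world point X has camera coordinates R X + t. Camera axes: x right, y down, z forward; pixel columns grow to the right and rows downward; lengths in m; the calibration is good to about 2 mm. A picture is of the moment at which its call begins.
- env.sign_off(): hands the job in; it is judged then, once.
The state is a dict: "clock": time; "qpos": joint angles; "joint_velocities": joint speeds; "joint_efforts": joint torques, N m; "position": TCP position; "tool_rot": TCP orientation; "force": force on the tool from outside, world axes, zero at the start; "wrist_torque": the same for the moment, N m; "finger_gap": finger opening in m; "finger_force": force on a finger pad.
Only numpy, scipy, OpenCV 4.12 (cv2) and the standard library are available. Lean on these libraries where they do the work, as an engineer would, in place of code of your own. Each camera call takes 0.05 s, during which the arm holds its last target. There are 200 camera calls.

### The job

Pull the vanity stand's drawer well open, squeeze open the amber hair claw clip that is clipped over the divider inside, and lift it out. Bring it down over the middle of the upright earring card's top edge, in line with the edge and with its teeth about 15 mm below it, one jaw on each side, gaping clear of the card and never bumping or biting it. Finish there, still holding the clip squeezed open, so that I can tuck a second card in beside it before it closes; leave the stand and the things lying about where they are.

Things in the scene. Friction and masses are not known exactly. Their poses are not given: they have to be found in the camera images.
- vanity: Pink moulded vanity stand, fixed, to the robot's left: a shell 200 deep (its x) x 260 wide (y) x 95 mm high (rims at sides and back 101 mm); a round mirror of radius 102 mm stands on it 75 mm behind the middle, its top 317 mm above the table. Origin: centre of the underside, on the table. The drawer's front faces its own -x, roughly towards the robot's right.
- drawer (a joint): How far the drawer is out, m: 0 shut, 0.14 the stop. It slides along the vanity's -x with 1.2 N of friction and stays where it is left. Heights above the table: inner floor 12 mm, side walls 40 mm, front panel 86 mm.
- drawer_handle (a point): Middle of the drawer's purple bar handle: a round bar of 10 mm diameter, 90 mm long, level and parallel to the drawer front, its axis 38 mm in front of the front panel and 60 mm above the table; moves with the drawer.
- drawer_divider (a point): Middle of the top edge of the divider in the drawer: 3 mm thick, 32 mm above the table, 20 mm above the drawer floor, running front to back (along the vanity's x) in the middle of the drawer's width. The clip starts on it, its middle 40 to 85 mm behind the outer face of the drawer's front panel, under the shell while the drawer is shut.
- clip: Amber hair claw clip, 30 g, of two halves, A and B, on a sprung hinge; it starts jaws down, handles up, teeth on the drawer floor. Origin: middle of the hinge axis, 47 mm above the table at the start. Axes are half A's: x along the hinge (and the divider at the start), y from half A to half B, the way the handles are squeezed, z up (half A turns about x when the clip is squeezed).
- clip_grip (a point): On half A's handle, outer face, 25 mm above the hinge. Each half's handle tab is 26 mm wide (along x), 3 mm thick, leans outwards and ends 31 mm above the hinge; the two measure 37 mm over their tops at the start. Below the hinge are shoulders 54 mm long (along x), 36 mm over both. When open these rise to 3 mm below the hinge, so keep fingertips 6 mm or more above the hinge.
- clip_lever (a joint): Angle by which the clip is opened, rad: 0 on the 3 mm divider, -0.08 quite closed, 0.75 the stop. The spring needs about 2.2 N on each handle top to begin and 5 to 6 N for 0.6. Handle tops squeezed to 18 mm over all give about 0.6, with some 22 mm between the tooth tips.
- clip_tip_a (a point): Inner side of the middle of half A's row of tooth tips, 34 mm below the hinge (the teeth end 35 mm below it).
- clip_tip_b (a point): The same on half B, on the clip's +y side.
- card_stand: Cream earring card, 3 mm thick, 90 mm wide, upright in a dark wooden foot 50 x 110 x 24 mm; loose, 0.5 kg in all. Origin: centre of the foot's underside. x is square to the card, y along its top edge, z up.
- card_edge (a point): Middle of the card's top edge, 120 mm above the table.
- jar: Lidded ceramic jar, white with a blue lid, 68 mm wide and 80 mm high, on the table; leave it alone. Origin: centre of the underside.
- comb: Purple comb lying on the table, 170 x 33 x 5 mm; leave it alone. Origin at the table under its middle, x along its length.
- bangle_lower: Green glass bangle, 68 mm wide, 9 mm high, lying on top of the vanity stand in front of the mirror; leave it alone. Origin: centre of its underside.
- bangle_upper: Amber glass bangle of the same size, lying on the green one; leave it alone.
Not all that is in view belongs to the job. What is meant by the card_stand is not purple, and is the larger of those in its own colour.

How it is judged:
By the outcome, as a careful person would: the job done as asked, in the order asked, and still so for the second after the job is handed in, while the arm keeps its last pose, push and grip.
It also fails if it takes over 58 s, if anything falls off the work surface, if the arm or the gripper's body presses on something with over 40 N, if the wrist force passes 120 N, or if a joint passes its speed limit or range.

## Working session

There is one attempt and no reset: what is moved stays moved. The work goes in short steps, Python scripts to look and compute and a tool call to move; the robot and the scene stay as the last step left them, time stands still between calls to the robot, and variables do not carry over. Pictures are saved under pics/ and viewed, at most 10 in all, crops included, and the job is handed in when it is done.

Besides the shell and the picture viewer there is one more tool, called after "Request:" by a JSON object that holds its "method" and its "body", one argument or row to a line. step_arm: Moves the arm, as the interface text tells. Its arguments: {"type":"object","properties":{"plan":{"type":"array","items":{"type":"object","properties":{"travel":{"type":"array","items":{"type":"number"}},"roll":{"type":"number"}}}},"hand":{"type":"number"},"force":{"type":"number"}},"required":["plan"]}

```bash
mkdir -p pics; cat > h.py <<'E'
import numpy as np, cv2, pickle
from plant import env
from scipy.spatial.transform import Rotation as Rn
def cam(n):
    c=env.camera(n); pickle.dump(c,open(f'{n}.pkl','wb')); return c
def load(n): return pickle.load(open(f'{n}.pkl','rb'))
def pts(c):
    d=c['depth'];K=c['camera_matrix'];v,u=np.indices(d.shape)
    P=np.stack([(u-K[0,2])/K[0,0]*d,(v-K[1,2])/K[1,1]*d,d],-1)
    W=(P-c['t'])@c['R']; W[d==0]=np.nan; return W
def ray(c,uv,z):
    K=c['camera_matrix'];r=c['R'].T@np.linalg.solve(K,[uv[0],uv[1],1.]);o=-c['R'].T@c['t']
    return o+r*(z-o[2])/r[2]
E
python3 - <<'E'
from h import *
ims=[]
for n in ('scene','top'):
    c=cam(n);cv2.imwrite(f'pics/{n}0.png',c['image']);print(n,-c['R'].T@c['t'],c['R'][2])
s=env.sense();print({k:np.round(s[k],3) for k in s}, env.pinch_z)
print(Rn.from_quat(s['tool_rot']).as_matrix().round(3))
E
```

```text
scene [ 1.32079987 -0.13593258  0.74402561] [-0.77936198  0.14594569 -0.60933961]
top [0.31910559 0.04439997 1.36440322] [ 0.15595201 -0.01171296 -0.98769518]
{'clock': np.float64(0.1), 'qpos': array([-1.269,  0.435,  0.025,  1.574, -0.012,  1.134, -0.075]), 'joint_velocities': array([ 0.002, -0.002, -0.001, -0.004,  0.   ,  0.001, -0.001]), 'joint_efforts': array([ 2.0000e-03, -6.7175e+01,  1.0270e+00, -3.1691e+01,  1.6000e-02,
        7.0000e-03, -0.0000e+00]), 'position': array([0.246, 0.574, 0.231]), 'tool_rot': array([ 0.201,  0.98 , -0.001, -0.   ]), 'force': array([ 0.181,  1.222, -0.539]), 'wrist_torque': array([-0.008, -0.005, -0.009]), 'finger_force': np.float64(0.0), 'finger_gap': np.float64(0.085)} 0.0187
[[-0.919  0.394 -0.   ]
 [ 0.394  0.919 -0.001]
 [-0.    -0.001 -1.   ]]
```

View pics/scene0.png

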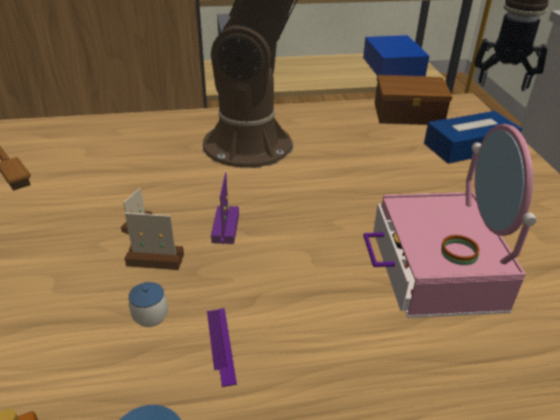

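View pics/top0.png

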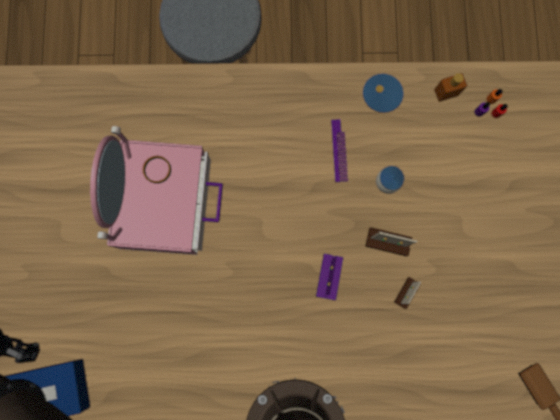

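Candidates for the card, all upright on a foot:
- Large cream card: scene (150,240), top (390,241).
- Small cream card: scene (137,212), top (407,292).
- Purple card: scene (225,210), top (330,277).

The large cream card fits, as the target is not purple and is the larger of its colour. The drawer handle is at top (213,202).

```bash
python3 - <<'E'
from h import *
c=load('top');s=load('scene')
a=cv2.resize(s['image'][180:340,100:260],(400,400),interpolation=cv2.INTER_CUBIC)
b=cv2.resize(c['image'][120:260,80:240],(400,350),interpolation=cv2.INTER_CUBIC)
o=np.zeros((400,800,3),np.uint8);o[:,:400]=a;o[:350,400:]=b;cv2.imwrite('pics/crop1.png',o)
def mask(c,box,lo,hi):
    h=cv2.cvtColor(c['image'],cv2.COLOR_BGR2HSV);m=np.zeros(h.shape[:2],bool);x0,y0,x1,y1=box
    m[y0:y1,x0:x1]=cv2.inRange(h,lo,hi)[y0:y1,x0:x1]>0;return m
def rep(n,P):
    P=P[~np.isnan(P).any(1)];print(n,len(P),'med',np.median(P,0).round(4),'lo',np.percentile(P,2,0).round(4),'hi',np.percentile(P,98,0).round(4));return P
for n,C,bh,bc in (('top',c,(200,175,230,230),(360,220,420,262)),('scene',s,(355,225,395,275),(120,205,190,275))):
    W=pts(C)
    m=mask(C,bh,(125,90,40),(160,255,255));P=rep(n+' handle',W[m]);
    P=P[(P[:,2]>.045)&(P[:,2]<.075)];rep(' z ok',P)
    Q=W[bc[1]:bc[3],bc[0]:bc[2]].reshape(-1,3);Q=Q[~np.isnan(Q).any(1)]
    for lo,hi in ((.017,.03),(.04,.112),(.112,.13)):
        q=Q[(Q[:,2]>lo)&(Q[:,2]<hi)]
        if len(q)>4:
            rep(f'{n} card z{lo}',q);r=cv2.minAreaRect((q[:,:2]*1000).astype(np.float32));print('  rect',r)
    V=W[100:290,60:420].reshape(-1,3) if n=='top' else W[180:320,360:530].reshape(-1,3)
    v=V[(V[:,2]>.085)&(V[:,2]<.105)&(V[:,1]>.05)]
    if len(v): rep('shell',v);print('  rect',cv2.minAreaRect((v[:,:2]*1000).astype(np.float32)))
W=pts(c)
for uv in ((205,147),(196,250),(206,212),(222,184),(219,221),(205,222)): print(uv,W[uv[1],uv[0]].round(4),ray(c,uv,.06).round(4),ray(c,uv,.095).round(4))
E
```

```text
top handle 186 med [0.5542 0.184  0.0634] lo [0.5086 0.1746 0.0574] hi [0.6038 0.2191 0.0689]
 z ok 185 med [0.5544 0.184  0.0634] lo [0.5086 0.1746 0.0575] hi [0.6038 0.2192 0.0689]
top card z0.017 570 med [ 0.4489 -0.2401  0.023 ] lo [ 0.4232 -0.2969  0.0176] hi [ 0.4877 -0.1918  0.0287]
  rect ((455.656494140625, -246.17816162109375), (110.50881958007812, 51.188236236572266), 75.54642486572266)
top card z0.04 186 med [ 0.4545 -0.2449  0.0771] lo [ 0.4436 -0.2868  0.0433] hi [ 0.4658 -0.2029  0.1111]
  rect ((452.7173767089844, -244.82806396484375), (89.92675018310547, 6.767164707183838), 74.42058563232422)
top card z0.112 68 med [ 0.4554 -0.2485  0.1186] lo [ 0.444  -0.2879  0.1125] hi [ 0.4663 -0.2036  0.1232]
  rect ((455.7286376953125, -246.34075927734375), (89.45720672607422, 4.206018924713135), 74.8816909790039)
shell 7994 med [0.5589 0.3188 0.0941] lo [0.4418 0.2257 0.0878] hi [0.6924 0.4155 0.1011]
  rect ((568.0482177734375, 322.71636962890625), (213.8458251953125, 261.5032958984375), 84.69499969482422)
scene handle 284 med [0.5637 0.186  0.0633] lo [0.4993 0.1728 0.0356] 
[... 748 characters left out ...]
4.67178344726562)
shell 8630 med [0.5941 0.3198 0.0942] lo [0.4447 0.2244 0.0866] hi [0.7046 0.4185 0.1016]
  rect ((571.149169921875, 323.0166015625), (214.18417358398438, 263.8428649902344), 84.90023803710938)
(205, 147) [ 0.7142  0.2236 -0.0027] [0.6961 0.2154 0.06  ] [0.6859 0.2108 0.095 ]
(196, 250) [0.4416 0.2429 0.0089] [0.437  0.2354 0.06  ] [0.4338 0.2303 0.095 ]
(206, 212) [ 0.5411  0.2201 -0.0054] [0.5305 0.2117 0.06  ] [0.5248 0.2072 0.095 ]
(222, 184) [0.6    0.1722 0.0625] [0.6005 0.1725 0.06  ] [0.593  0.1691 0.095 ]
(219, 221) [0.5082 0.18   0.0566] [0.5077 0.1796 0.06  ] [0.5026 0.176  0.095 ]
(205, 222) [ 0.5149  0.2224 -0.0047] [0.5056 0.214  0.06  ] [0.5006 0.2095 0.095 ]
```

View pics/crop1.png

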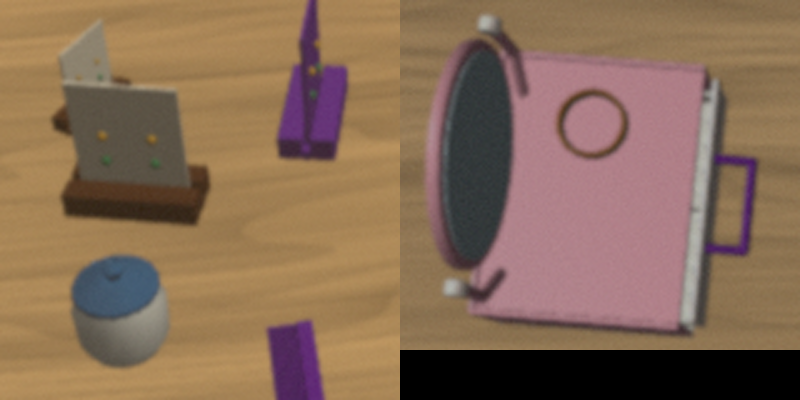

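The crop confirms the large cream card at scene (150,240), standing nearer the camera than the small one. The drawer is about 1 cm out, with its bar handle to the right of the panel. Next is the approach, going around the mirror.

```bash
cat >> h.py <<'E'
def conv(targets):
    """targets: (x,y,z,yaw of tool y in deg); prints travel/roll from the present pose"""
    s=env.sense();R=Rn.from_quat(s['tool_rot']).as_matrix();p=s['position']
    y0=np.degrees(np.arctan2(R[1,1],R[0,1]))
    print('t',s['clock'].round(2),'pos',p.round(4),'yaw',y0.round(2),'tilt',R[:,2].round(4),'F',s['force'].round(1),'gap',s['finger_gap'].round(4),s['finger_force'].round(1))
    for x,y,z,a in targets:
        a=(a-y0+90)%180-90
        print((R.T@(np.array([x,y,z])-p)/.2).round(3).tolist(),'roll',round(-a/180,4))
E
python3 - <<'E'
from h import *
conv([(.22,.40,.28,84.9),(.33,.2,.28,84.9)])
E
```

```text
Traceback (most recent call last):
  File "h.py", line 18, in conv
    print('t',s['clock'].round(2),'pos',p.round(4),'yaw',y0.round(2),'tilt',R[:,2].round(4),'F',s['force'].round(1),'gap',s['finger_gap'].round(4),s['finger_force'].round(1))
              ^^^^^^^^^^^^^^^^
AttributeError: 'float' object has no attribute 'round'
```

```bash
sed -i "s/s\['\(clock\|finger_gap\|finger_force\)'\]/np.float64(s['\1'])/g" h.py
python3 - <<'E'
from h import *
conv([(.22,.40,.28,84.9),(.33,.25,.28,84.9)])
E
```

```text
t 0.1 pos [0.246  0.574  0.2306] yaw 66.8 tilt [-4.0e-04 -1.4e-03 -1.0e+00] F [ 0.2  1.2 -0.5] gap 0.0852 0.0
[-0.223, -0.851, -0.246] roll -0.1006
[-1.024, -1.324, -0.245] roll -0.1006
```

Request:
{"method": "step_arm", "body": {
  "plan": [
    {"travel": [-0.22,-0.85,-0.25],"roll": -0.1},
    {"travel": [-0.22,-0.85,-0.25],"roll": -0.1},
    {"travel": [-0.22,-0.85,-0.25],"roll": -0.1},
    {"travel": [-0.6,-1,-0.25],"roll": -0.1},
    {"travel": [-0.6,-1,-0.25],"roll": -0.1}
  ],
  "hand": -0.3
}}

```text
clock: 0.72
position: [0.2797, 0.3402, 0.2817]
tool_rot: [0.047, 0.999, -0.0, 0.0]
force: [-0.1, 1.2, 0.3]
finger_gap: 0.0294
finger_force: 0.0
```

```bash

python3 - <<'E'
from h import *
conv([(.33,.25,.28,84.9),(.45,.16,.22,84.9)])
E
```

```text
t 0.72 pos [0.2797 0.3402 0.2817] yaw 84.57 tilt [ 1.e-03 -1.e-04 -1.e+00] F [-0.1  1.2  0.3] gap 0.0294 0.0
[-0.293, -0.425, 0.009] roll -0.0019
[-0.933, -0.817, 0.309] roll -0.0019
```

Request:
{"method": "step_arm", "body": {
  "plan": [
    {"travel": [-0.29,-0.43,0.0],"roll": -0.002},
    {"travel": [-0.29,-0.43,0.0],"roll": -0.002},
    {"travel": [-0.93,-0.82,0.31],"roll": -0.002},
    {"travel": [-0.93,-0.82,0.31],"roll": -0.002},
    {"travel": [-0.93,-0.82,0.31],"roll": -0.002},
    {"travel": [-0.93,-0.82,0.31],"roll": -0.002}
  ]
}}

```text
clock: 1.48
position: [0.449, 0.1607, 0.218]
tool_rot: [0.045, 0.999, -0.001, -0.001]
force: [-0.0, 0.4, 0.2]
finger_gap: 0.0296
finger_force: 0.0
```

```bash

python3 - <<'E'
from h import *
conv([(.558,.175,.13,84.9),(.558,.175,.042,84.9)])
c=cam('wrist');cv2.imwrite('pics/w1.png',c['image']);W=pts(c)
h=cv2.cvtColor(c['image'],cv2.COLOR_BGR2HSV);m=cv2.inRange(h,(125,90,40),(160,255,255))>0
P=W[m];P=P[~np.isnan(P).any(1)];P=P[(P[:,2]>.05)&(P[:,2]<.075)&(P[:,1]>.1)];print(len(P),np.median(P,0) if len(P) else 0)
if len(P)>20: print(cv2.minAreaRect((P[:,:2]*1000).astype(np.float32)),np.percentile(P,[2,98],0))
E
```

```text
t 1.48 pos [0.449  0.1607 0.218 ] yaw 84.89 tilt [-0.0016 -0.0022 -1.    ] F [-0.   0.4  0.2] gap 0.0296 0.0
[-0.537, 0.121, 0.439] roll -0.0001
[-0.538, 0.122, 0.879] roll -0.0001
685 [0.54463365 0.18138519 0.06699514]
((557.4203491210938, 195.13587951660156), (40.64473342895508, 97.61895751953125), 81.93539428710938) [[0.50951899 0.17398016 0.06410969]
 [0.60270796 0.21994257 0.0685823 ]]
```

View pics/w1.png

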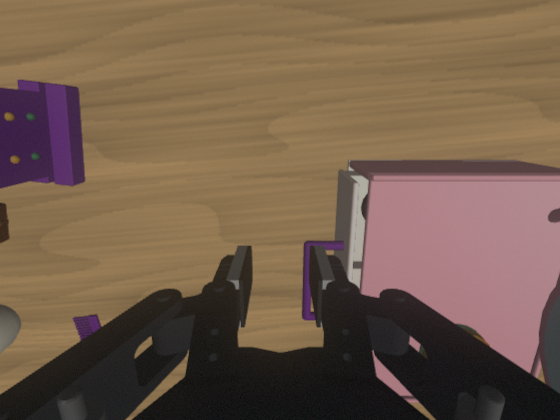

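The wrist view shows the bar handle at (305,280) with its outer edge at y≈0.175, so its axis is at about (0.557, 0.179).

Request:
{"method": "step_arm", "body": {
  "plan": [
    {"travel": [-0.53,0.14,0.44],"roll": 0},
    {"travel": [-0.53,0.14,0.44],"roll": 0},
    {"travel": [-0.53,0.14,0.44],"roll": 0},
    {"travel": [-0.53,0.14,0.65],"roll": 0},
    {"travel": [-0.53,0.14,0.87],"roll": 0},
    {"travel": [-0.53,0.14,0.87],"roll": 0}
  ]
}}

```text
clock: 2.28
position: [0.5553, 0.1832, 0.0451]
tool_rot: [0.042, 0.999, 0.0, -0.0]
force: [0.3, 0.4, 0.6]
finger_gap: 0.0297
finger_force: 0.0
```

Request:
{"method": "step_arm", "body": {
  "plan": [
    {"travel": [0,0,0],"roll": 0},
    {"travel": [0,0,0],"roll": 0},
    {"travel": [0,0,0],"roll": 0}
  ],
  "hand": -1,
  "force": 30
}}

```text
clock: 2.65
position: [0.5554, 0.1832, 0.0461]
tool_rot: [0.042, 0.999, 0.001, -0.0]
force: [-5.0, 0.5, 8.3]
finger_gap: 0.0085
finger_force: 29.7
```

Request:
{"method": "step_arm", "body": {
  "plan": [
    {"travel": [0,-0.08,0],"roll": 0},
    {"travel": [0,-0.2,0],"roll": 0},
    {"travel": [0,-0.32,0],"roll": 0},
    {"travel": [0,-0.44,0],"roll": 0},
    {"travel": [0,-0.54,0],"roll": 0},
    {"travel": [0,-0.59,0],"roll": 0},
    {"travel": [0,-0.59,0],"roll": 0}
  ]
}}

```text
clock: 3.52
position: [0.5447, 0.0636, 0.046]
tool_rot: [0.043, 0.999, -0.0, -0.001]
force: [-7.0, -0.9, 10.9]
finger_gap: 0.0087
finger_force: 30.2
```

Request:
{"method": "step_arm", "body": {
  "plan": [
    {"travel": [0,0,0],"roll": 0},
    {"travel": [0,0,0],"roll": 0}
  ],
  "hand": -0.3
}}

```text
clock: 3.78
position: [0.5464, 0.0648, 0.0455]
tool_rot: [0.042, 0.999, 0.0, 0.0]
force: [-0.7, 0.6, 0.6]
finger_gap: 0.0298
finger_force: 0.0
```

```bash

python3 - <<'E'
from h import *
conv([(.5,.06,.25,84.9)])
E
```

```text
t 3.78 pos [0.5464 0.0648 0.0455] yaw 85.18 tilt [ 8.e-04  2.e-04 -1.e+00] F [-0.7  0.6  0.6] gap 0.0298 0.0
[0.228, -0.043, -1.023] roll 0.0015
```

Request:
{"method": "step_arm", "body": {
  "plan": [
    {"travel": [0,0,-0.3],"roll": 0},
    {"travel": [0,0,-0.6],"roll": 0},
    {"travel": [-0.3,0.35,-1],"roll": 0},
    {"travel": [-0.3,0.35,-1],"roll": 0},
    {"travel": [-0.3,0.35,-1],"roll": 0},
    {"travel": [-0.3,0.35,-1],"roll": 0}
  ],
  "hand": 1
}}

```text
clock: 4.53
position: [0.6112, 0.1289, 0.2445]
tool_rot: [0.042, 0.999, -0.0, -0.001]
force: [0.0, -0.2, -0.7]
finger_gap: 0.085
finger_force: 0.0
```

```bash

python3 - <<'E'
from h import *
conv([(.5,.06,.25,84.9)])
o=np.zeros((420,800,3),np.uint8)
w=cam('wrist');t=cam('top');s=cam('scene')
o[:,:560]=w['image'];o[:210,560:]=cv2.resize(s['image'][190:330,360:520],(240,210));o[210:,560:]=cv2.resize(t['image'][130:270,150:310],(240,210))
cv2.imwrite('pics/w2.png',o)
for n,c in(('w',w),('t',t),('s',s)):
    W=pts(c);h=cv2.cvtColor(c['image'],cv2.COLOR_BGR2HSV)
    m=(cv2.inRange(h,(8,100,40),(30,255,255))>0)&(W[...,2]>.015)&(W[...,2]<.09)&(W[...,1]>.08)&(W[...,1]<.24)&(W[...,0]>.45)&(W[...,0]<.68)
    P=W[m];print(n,len(P))
    if len(P)>10:
        print(np.percentile(P,[2,50,98],0).round(4))
        for lo,hi in((.03,.05),(.055,.07),(.07,.083)):
            q=P[(P[:,2]>lo)&(P[:,2]<hi)]
            if len(q)>5: print(lo,len(q),cv2.minAreaRect((q[:,:2]*1000).astype(np.float32)))
E
```

```text
t 4.53 pos [0.6112 0.1289 0.2445] yaw 85.17 tilt [-1.1e-03 -8.0e-04 -1.0e+00] F [ 0.  -0.2 -0.7] gap 0.085 0.0
[0.525, -0.39, -0.027] roll 0.0015
w 2799
[[0.4632 0.1392 0.0262]
 [0.5412 0.1628 0.0311]
 [0.6423 0.1874 0.0802]]
0.03 518 ((558.1568603515625, 163.200927734375), (52.70902633666992, 175.89682006835938), 84.62496948242188)
0.055 289 ((556.7432861328125, 163.65000915527344), (25.612276077270508, 23.67304039001465), 85.1670150756836)
0.07 336 ((555.8036499023438, 163.813720703125), (25.643522262573242, 35.27342224121094), 85.25303649902344)
t 0
s 876
[[0.4626 0.1359 0.0219]
 [0.5638 0.1605 0.039 ]
 [0.6482 0.1851 0.0762]]
0.03 312 ((592.9752197265625, 155.70443725585938), (53.52526092529297, 95.52459716796875), 78.90016174316406)
0.055 154 ((553.2484130859375, 128.673583984375), (94.09654235839844, 92.59809875488281), 89.55679321289062)
0.07 82 ((557.4083251953125, 160.80551147460938), (24.740747451782227, 40.40044021606445), 82.64798736572266)
```

View pics/w2.png

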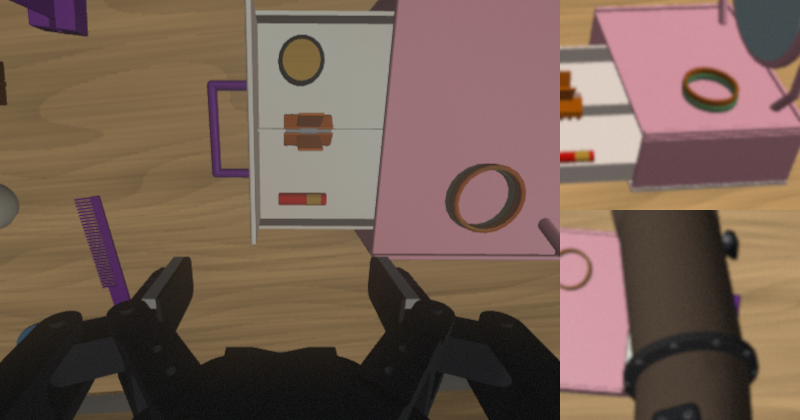

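The clip is at wrist (308,131), on the divider between a compact (301,60) and a lipstick (302,199). Its handle tops give a 25.6 x 35.3 mm rectangle centred at (0.556, 0.164) with the hinge at 85°, which matches the given sizes.

```bash

python3 - <<'E'
from h import *
s=env.sense();print(s['qpos'].round(3))
conv([(.556,.164,.16,-4.9),(.556,.164,.057,-4.9)])
E
```

```text
[-0.489  0.429  0.287  1.572 -0.128  1.161  1.31 ]
t 4.68 pos [0.6107 0.1281 0.2442] yaw 85.09 tilt [-2.1e-03 -9.0e-04 -1.0e+00] F [ 0.6 -0.8  1. ] gap 0.0854 0.0
[0.287, 0.156, 0.421] roll 0.4999
[0.286, 0.156, 0.936] roll 0.4999
```

Request:
{"method": "step_arm", "body": {
  "plan": [
    {"travel": [0.28,0.16,0.2],"roll": 0.5},
    {"travel": [0.28,0.16,0.2],"roll": 0.5},
    {"travel": [0.28,0.16,0.2],"roll": 0.5},
    {"travel": [0.28,0.16,0.2],"roll": 0.5},
    {"travel": [0.28,0.16,0.2],"roll": 0.5},
    {"travel": [0.28,0.16,0.2],"roll": 0.5},
    {"travel": [0.28,0.16,0.2],"roll": 0.5},
    {"travel": [0.28,0.16,0.2],"roll": 0.5},
    {"travel": [0.28,0.16,0.4],"roll": 0.5},
    {"travel": [0.28,0.16,0.4],"roll": 0.5}
  ],
  "hand": 0.4
}}

```text
clock: 5.92
position: [0.5561, 0.1649, 0.1628]
tool_rot: [0.736, 0.677, -0.003, -0.001]
force: [-0.1, -0.4, -0.1]
finger_gap: 0.0599
finger_force: 0.0
```

```bash

python3 - <<'E'
from h import *
w=cam('wrist');W=pts(w);h=cv2.cvtColor(w['image'],cv2.COLOR_BGR2HSV)
m=(cv2.inRange(h,(3,90,40),(30,255,255))>0)&(W[...,2]>.065)&(W[...,2]<.083)&(W[...,1]>.13)&(W[...,1]<.2)&(W[...,0]>.5)&(W[...,0]<.6)
P=W[m];print(len(P))
if len(P)>10: print(np.percentile(P,[2,50,98],0).round(4),cv2.minAreaRect((P[:,:2]*1000).astype(np.float32)))
cv2.imwrite('pics/w3.png',w['image'])
conv([(.556,.164,.057,-4.9)])
E
```

```text
669
[[0.5385 0.151  0.0657]
 [0.5466 0.1648 0.0755]
 [0.5742 0.1772 0.0813]] ((556.2669677734375, 163.23001098632812), (26.472352981567383, 36.5541877746582), 85.24227905273438)
t 5.98 pos [0.5574 0.165  0.1645] yaw -4.79 tilt [-0.0031 -0.0015 -1.    ] F [-0.1  0.3  0.7] gap 0.06 0.0
[-0.005, -0.005, 0.537] roll 0.0006
```

View pics/w3.png

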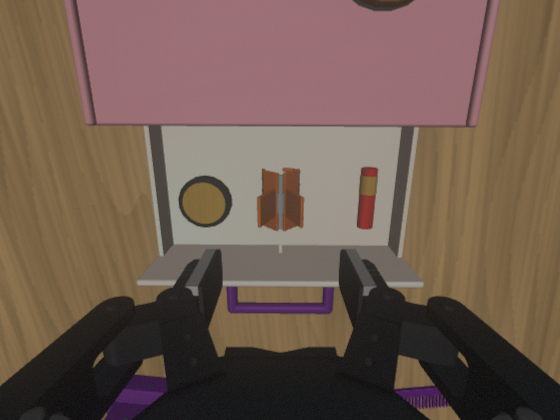

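The clip is at (281,200), centred between the fingers at (556,163) mm, which agrees with the earlier fix. Descend and squeeze.

Request:
{"method": "step_arm", "body": {
  "plan": [
    {"travel": [0,0,0.2],"roll": 0},
    {"travel": [0,0,0.4],"roll": 0},
    {"travel": [0,0,0.53],"roll": 0},
    {"travel": [0,0,0.53],"roll": 0},
    {"travel": [0,0,0.53],"roll": 0}
  ]
}}

```text
clock: 6.6
position: [0.5599, 0.1659, 0.0611]
tool_rot: [0.736, 0.677, 0.001, 0.0]
force: [-0.1, -0.4, 0.8]
finger_gap: 0.0603
finger_force: 0.0
```

Request:
{"method": "step_arm", "body": {
  "plan": [
    {"travel": [0,0,0],"roll": 0},
    {"travel": [0,0,0],"roll": 0},
    {"travel": [0,0,0],"roll": 0},
    {"travel": [0,0,0],"roll": 0}
  ],
  "hand": -0.58,
  "force": 30
}}

```text
clock: 7.1
position: [0.5595, 0.1664, 0.0612]
tool_rot: [0.736, 0.677, 0.001, -0.0]
force: [-3.0, -0.3, 14.0]
finger_gap: 0.0181
finger_force: 12.4
```

Request:
{"method": "step_arm", "body": {
  "plan": [
    {"travel": [0,0,-0.03],"roll": 0},
    {"travel": [0,0,-0.1],"roll": 0},
    {"travel": [0,0,-0.25],"roll": 0},
    {"travel": [0,0,-0.45],"roll": 0},
    {"travel": [0,0,-0.65],"roll": 0},
    {"travel": [0,0,-0.8],"roll": 0},
    {"travel": [0,0,-0.8],"roll": 0}
  ]
}}

```text
clock: 7.98
position: [0.5601, 0.166, 0.2224]
tool_rot: [0.736, 0.677, 0.002, 0.001]
force: [0.4, -0.1, -0.8]
finger_gap: 0.0181
finger_force: 4.9
```

```bash

python3 - <<'E'
from h import *
conv([(.35,-.1,.26,-15.1)])
o=np.zeros((420,800,3),np.uint8)
w=cam('wrist');s=cam('scene');p=env.sense()['position'];q=s['R']@p+s['t'];k=s['camera_matrix']@q;u,v=(k[:2]/k[2]).astype(int);print(u,v)
o[:,:560]=w['image'];o[:240,560:]=cv2.resize(s['image'][max(v-40,0):v+60,u-50:u+50],(240,240))
cv2.imwrite('pics/w4.png',o)
for n,c in(('w',w),('s',s)):
    W=pts(c);h=cv2.cvtColor(c['image'],cv2.COLOR_BGR2HSV)
    m=(cv2.inRange(h,(3,90,40),(30,255,255))>0)&(np.linalg.norm(W-p,axis=-1)<.07)&(W[...,2]>.13)
    P=W[m];print(n,len(P),(np.percentile(P,[2,50,98],0)-p).round(4) if len(P) else '')
E
```

```text
t 7.98 pos [0.5601 0.166  0.2224] yaw -4.85 tilt [ 0.0046  0.0021 -1.    ] F [ 0.4 -0.1 -0.8] gap 0.0181 4.9
[-1.413, -0.934, -0.195] roll 0.0569
372 182
w 4674 [[-0.0205 -0.0248 -0.0273]
 [ 0.0019  0.0081 -0.0101]
 [ 0.0226  0.024   0.0309]]
s 753 [[-0.0217 -0.0311 -0.0439]
 [ 0.0107 -0.0107 -0.0186]
 [ 0.025   0.02    0.0515]]
```

View pics/w4.png

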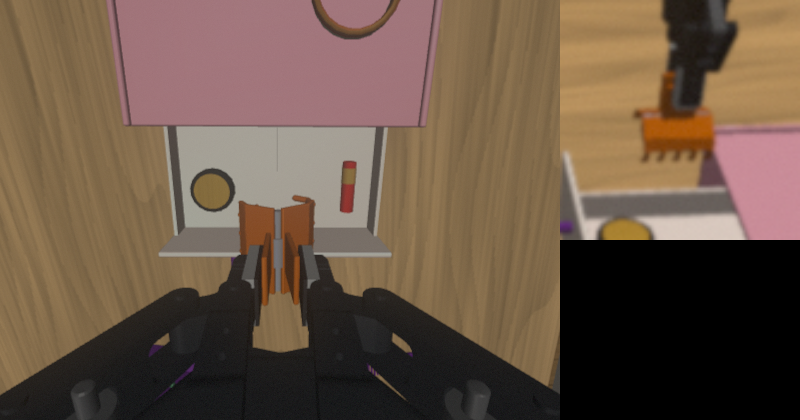

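The clip is held at (277,250) with its jaws open and is clear of the drawer. The scene inset shows its teeth level. Carry it to just beyond the card, where the wrist camera can see the card.

Request:
{"method": "step_arm", "body": {
  "plan": [
    {"travel": [-0.1,-0.02,-0.2],"roll": 0.01},
    {"travel": [-0.3,-0.05,-0.24],"roll": 0.02},
    {"travel": [-0.5,-0.09,-0.24],"roll": 0.03},
    {"travel": [-0.7,-0.12,-0.24],"roll": 0.045},
    {"travel": [-0.9,-0.15,-0.24],"roll": 0.057},
    {"travel": [-1,-0.17,-0.24],"roll": 0.057}
  ]
}}

```text
clock: 8.82
position: [0.5067, -0.0326, 0.2666]
tool_rot: [0.795, 0.607, -0.001, -0.0]
force: [0.1, 0.2, -0.3]
finger_gap: 0.0183
finger_force: 4.9
```

```bash

python3 - <<'E'
from h import *
conv([(.435,-.326,.27,-15.1)])
E
```

```text
t 8.82 pos [ 0.5067 -0.0326  0.2666] yaw -15.24 tilt [-1.5e-03 -4.0e-04 -1.0e+00] F [ 0.1  0.2 -0.3] gap 0.0183 4.9
[-1.51, 0.04, -0.016] roll -0.0008
```

Request:
{"method": "step_arm", "body": {
  "plan": [
    {"travel": [-0.2,0.01,-0.02],"roll": 0},
    {"travel": [-0.4,0.02,-0.02],"roll": 0},
    {"travel": [-0.6,0.02,-0.02],"roll": 0},
    {"travel": [-0.75,0.02,-0.02],"roll": 0},
    {"travel": [-0.75,0.02,-0.02],"roll": 0}
  ]
}}

```text
clock: 9.45
position: [0.4719, -0.1781, 0.2709]
tool_rot: [0.795, 0.607, -0.0, -0.0]
force: [0.4, 0.2, -0.7]
finger_gap: 0.0179
finger_force: 4.9
```

Request:
{"method": "step_arm", "body": {
  "plan": [
    {"travel": [-0.2,0.01,0],"roll": 0},
    {"travel": [-0.4,0.02,0],"roll": 0},
    {"travel": [-0.6,0.02,0],"roll": 0},
    {"travel": [-0.75,0.02,0],"roll": 0},
    {"travel": [-0.75,0.02,0],"roll": 0},
    {"travel": [-0.75,0.02,0],"roll": 0}
  ]
}}

```text
clock: 10.2
position: [0.4384, -0.3206, 0.2707]
tool_rot: [0.793, 0.609, 0.0, -0.001]
force: [-0.7, 0.1, 0.0]
finger_gap: 0.0183
finger_force: 4.9
```

```bash
cat > m.py <<'E'
from h import *
import sys
p=env.sense()['position']
conv([(.457,-.246,.27,-15.1)])
R=Rn.from_quat(env.sense()['tool_rot']).as_matrix()
o=np.zeros((420,800,3),np.uint8)
w=cam('wrist');s=cam('scene');k=s['camera_matrix']@(s['R']@p+s['t']);u,v=(k[:2]/k[2]).astype(int)
o[:,:560]=w['image'];o[:420,560:]=cv2.resize(s['image'][max(v-40,0):max(v-40,0)+140,u-30:u+50],(240,420))
cv2.imwrite(f'pics/{sys.argv[1]}.png',o)
for n,c in(('w',w),('s',s)):
    W=pts(c);h=cv2.cvtColor(c['image'],cv2.COLOR_BGR2HSV)
    m=(cv2.inRange(h,(3,110,40),(30,255,255))>0)&(np.linalg.norm(W-p,axis=-1)<.07)
    P=W[m]
    if len(P): print(n,len(P),'clip in tool mm\n',np.percentile((P-p)@R*1000,[0,1,50,99,100],0).round(1))
    Q=W[(W[...,0]>.42)&(W[...,0]<.49)&(W[...,1]>-.31)&(W[...,1]<-.19)&(W[...,2]>.105)&(W[...,2]<.128)]
    if len(Q)>20:
        print('card',len(Q),np.percentile(Q,[1,50,99],0).round(4).tolist())
        for lo,hi in((.105,.113),(.116,.126)):
            q=Q[(Q[:,2]>lo)&(Q[:,2]<hi)];print(cv2.minAreaRect((q[:,:2]*1000).astype(np.float32)))
E
python3 m.py w5
```

```text
t 10.2 pos [ 0.4384 -0.3206  0.2707] yaw -14.98 tilt [-8.0e-04  1.2e-03 -1.0e+00] F [-0.7  0.1  0. ] gap 0.0183 4.9
[0.384, -0.006, 0.004] roll 0.0007
w 4646 clip in tool mm
 [[-30.2 -24.8 -38.5]
 [-26.9 -23.6 -25.6]
 [  8.6   2.   13.1]
 [ 24.1  21.2  41.8]
 [ 24.5  22.5  46.9]]
card 330 [[0.4485, -0.288, 0.1207], [0.461, -0.2404, 0.1228], [0.4707, -0.2033, 0.1245]]
((0.0, 0.0), (0.0, 0.0), 0.0)
((459.5283203125, -245.804931640625), (88.8584976196289, 2.80385422706604), 75.1214599609375)
s 863 clip in tool mm
 [[-31.3 -33.3 -64.7]
 [-29.2 -22.4 -51.7]
 [  1.8  13.4  19.2]
 [ 23.4  42.6  47.6]
 [ 24.4  44.5  51.1]]
card 320 [[0.4489, -0.2893, 0.1052], [0.4614, -0.2465, 0.1136], [0.4744, -0.2035, 0.1219]]
((461.4087219238281, -246.37100219726562), (89.7791748046875, 6.474577903747559), 74.76702117919922)
((461.67169189453125, -245.67721557617188), (89.22911834716797, 7.5445146560668945), 74.6138916015625)
```

View pics/w5.png

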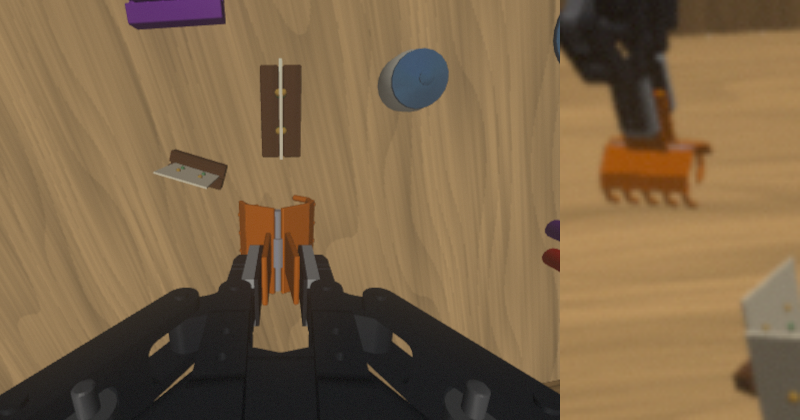

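The card's top edge lies at wrist (281,58)–(281,158), centred at (0.4595, -0.2458) and in line with the tool. The clip is centred at about 2 mm in tool -x and 1 mm in tool -y. Move above the card, then partway down.

Request:
{"method": "step_arm", "body": {
  "plan": [
    {"travel": [0.15,0.01,0],"roll": 0},
    {"travel": [0.3,0.01,0],"roll": 0},
    {"travel": [0.4,0.01,0],"roll": 0},
    {"travel": [0.4,0.01,0],"roll": 0},
    {"travel": [0.4,0.01,0.2],"roll": 0},
    {"travel": [0.4,0.01,0.4],"roll": 0},
    {"travel": [0.4,0.01,0.43],"roll": 0},
    {"travel": [0.4,0.01,0.43],"roll": 0},
    {"travel": [0.4,0.01,0.43],"roll": 0}
  ]
}}

```text
clock: 11.42
position: [0.4611, -0.2462, 0.1868]
tool_rot: [0.794, 0.608, 0.001, 0.001]
force: [0.6, 0.1, -0.2]
finger_gap: 0.0182
finger_force: 4.9
```

```bash
python3 m.py w6 
python3 - <<'E'
from h import *
w=load('wrist');s=load('scene');p=env.sense()['position']
k=s['camera_matrix']@(s['R']@p+s['t']);u,v=(k[:2]/k[2]).astype(int)
o=np.zeros((500,800,3),np.uint8)
o[:,:400]=cv2.resize(s['image'][v-30:v+70,u-40:u+40],(400,500),interpolation=cv2.INTER_CUBIC)
o[:,400:]=cv2.resize(w['image'][180:330,220:340],(400,500),interpolation=cv2.INTER_CUBIC)
cv2.imwrite('pics/w6.png',o);print(u,v)
E
```

```text
t 11.42 pos [ 0.4611 -0.2462  0.1868] yaw -15.11 tilt [ 2.2e-03 -8.0e-04 -1.0e+00] F [ 0.6  0.1 -0.2] gap 0.0182 4.9
[-0.004, -0.019, -0.416] roll -0.0
w 4638 clip in tool mm
 [[-29.5 -24.8 -38.7]
 [-27.1 -23.6 -24.4]
 [  8.6   2.   13.3]
 [ 24.1  21.1  42. ]
 [ 24.6  22.6  46.7]]
card 245 [[0.4611, -0.2383, 0.1072], [0.4669, -0.2179, 0.1227], [0.4717, -0.2018, 0.1241]]
((470.9759521484375, -206.06417846679688), (2.1591644287109375, 8.8064603805542), 4.803602695465088)
((466.203125, -220.26455688476562), (37.913516998291016, 2.8741626739501953), 74.7779541015625)
s 725 clip in tool mm
 [[-31.  -37.2 -68.3]
 [-29.  -28.3 -57. ]
 [  3.   13.2  19.1]
 [ 23.4  43.1  45.3]
 [ 23.9  43.7  49.5]]
card 319 [[0.4478, -0.2891, 0.1051], [0.4618, -0.246, 0.1136], [0.4734, -0.2037, 0.1215]]
((461.2315673828125, -247.4530029296875), (90.6309814453125, 6.949760913848877), 75.29273223876953)
((461.1620178222656, -246.21224975585938), (89.52836608886719, 8.335871696472168), 73.98316955566406)
142 186
```

View pics/w6.png

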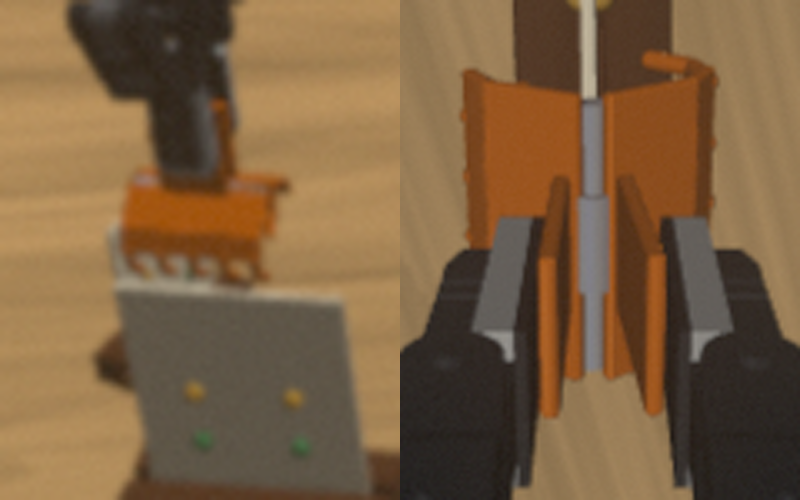

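The card edge (crop col 588) lines up with the clip's spine (col 592). Next, check the centring along the edge numerically by projection.

```bash
python3 - <<'E'
from h import *
s=load('scene');S=env.sense();p=S['position'];R=Rn.from_quat(S['tool_rot']).as_matrix();u,v=142,186
W=pts(s);h=cv2.cvtColor(s['image'],cv2.COLOR_BGR2HSV)
T=(W-p)@R*1000
m=(cv2.inRange(h,(3,110,60),(22,255,255))>0)&(np.linalg.norm(W-p,axis=-1)<.07)
for r in range(v+2,v+30,2):
    c=np.where(m[r])[0]
    if len(c): print(r,c.min(),c.max(),T[r,c.min()].round(1),T[r,c.max()].round(1))
pr=lambda X:(lambda k:(k[:2]/k[2]).round(1))(s['camera_matrix']@(s['R']@X+s['t']))
for t in ((-27,18,20),(27,18,20),(-27,14,48),(27,14,48),(-45,0,67),(45,0,67)): print(t,pr(p+R@np.array(t)/1000), 'crop',((pr(p+R@np.array(t)/1000)-[u-40,v-30])*5).round())
E
```

```text
188 133 148 [ -7.9  24.9 -11.6] [ 8.8 -3.7  6.1]
190 130 148 [-28.9  -8.3  16.7] [ 8.2 -3.5 10.5]
192 129 159 [-27.    2.2  14.1] [ 23.2 -18.7  24. ]
194 127 159 [-30.4   5.   17. ] [ 22.  -20.3  29.9]
196 127 156 [-29.4   8.7  18.9] [ 14.7 -22.3  36.5]
198 126 156 [-31.3  10.5  22.4] [ 14.  -22.5  41.4]
200 126 156 [-28.7  17.8  21.6] [ 14.  -20.9  45. ]
202 126 156 [-30.2  16.2  27.4] [ 15.3 -16.   46.2]
204 126 153 [-28.8  21.1  28.5] [23.2 21.  24.1]
206 126 153 [-28.4  23.5  31.3] [22.8 21.5 28.4]
208 128 153 [-25.8  22.5  36.4] [22.3 21.9 32.7]
210 130 153 [-27.6  11.5  49.2] [22.3 23.4 36.2]
212 148 155 [ 8.5 14.9 48.3] [22.1 14.8 47.1]
(-27, 18, 20) [126.7 199.4] crop [124. 217.]
(27, 18, 20) [155.2 201.4] crop [266. 227.]
(-27, 14, 48) [129.8 210.3] crop [139. 272.]
(27, 14, 48) [157.7 212.3] crop [278. 282.]
(-45, 0, 67) [124.6 213.3] crop [113. 287.]
(45, 0, 67) [170.1 216.6] crop [340. 303.]
```

The slant in the crop is perspective. The clip is about 3 mm off in tool -x, and its teeth end about 49 mm below the TCP. Shift +2.5 mm and lower 33 mm.

Request:
{"method": "step_arm", "body": {
  "plan": [
    {"travel": [0.012,0,0],"roll": 0},
    {"travel": [0.012,0,0],"roll": 0},
    {"travel": [0.012,0,0.04],"roll": 0},
    {"travel": [0.012,0,0.08],"roll": 0},
    {"travel": [0.012,0,0.12],"roll": 0},
    {"travel": [0.012,0,0.155],"roll": 0},
    {"travel": [0.012,0,0.165],"roll": 0},
    {"travel": [0.012,0,0.165],"roll": 0},
    {"travel": [0.012,0,0.165],"roll": 0},
    {"travel": [0.012,0,0.165],"roll": 0}
  ]
}}

```text
clock: 12.78
position: [0.4611, -0.2433, 0.1525]
tool_rot: [0.794, 0.608, 0.0, 0.0]
force: [0.4, 0.6, 0.1]
finger_gap: 0.0179
finger_force: 4.9
```

```bash
python3 m.py w7 
python3 - <<'E'
from h import *
w=load('wrist');s=load('scene');p=env.sense()['position']
k=s['camera_matrix']@(s['R']@p+s['t']);u,v=(k[:2]/k[2]).astype(int)
o=np.zeros((500,800,3),np.uint8)
o[:,:400]=cv2.resize(s['image'][v-30:v+70,u-40:u+40],(400,500),interpolation=cv2.INTER_CUBIC)
o[:,400:]=cv2.resize(w['image'][130:280,220:340],(400,500),interpolation=cv2.INTER_CUBIC)
cv2.imwrite('pics/w7.png',o)
E
```

```text
t 12.78 pos [ 0.4611 -0.2433  0.1525] yaw -15.1 tilt [ 5.e-04 -1.e-04 -1.e+00] F [0.4 0.6 0.1] gap 0.0179 4.9
[-0.018, -0.016, -0.587] roll 0.0
w 4634 clip in tool mm
 [[-29.7 -31.  -60.7]
 [-26.9 -23.7 -25.5]
 [  8.6   2.   13.2]
 [ 24.1  21.1  41.6]
 [ 24.7  22.5  46.1]]
card 667 [[0.436, -0.2879, 0.1077], [0.4695, -0.2255, 0.123], [0.4876, -0.2019, 0.1278]]
((470.4411315917969, -220.85366821289062), (29.32146644592285, 26.765005111694336), 47.310546875)
((459.3370361328125, -245.46322631835938), (90.28170776367188, 47.30429458618164), 75.34180450439453)
s 665 clip in tool mm
 [[-36.4 -40.5 -66.4]
 [-30.3 -29.1 -55.8]
 [  1.8  11.8  20.5]
 [ 22.9  41.4  53.2]
 [ 23.9  45.   55.7]]
card 343 [[0.4457, -0.289, 0.1055], [0.4741, -0.2426, 0.1188], [0.4879, -0.2036, 0.1279]]
((465.8921203613281, -247.01626586914062), (41.580684661865234, 86.64319610595703), 1.8361150026321411)
((466.376220703125, -245.518310546875), (45.54145050048828, 84.75611114501953), 3.915273666381836)
```

View pics/w7.png

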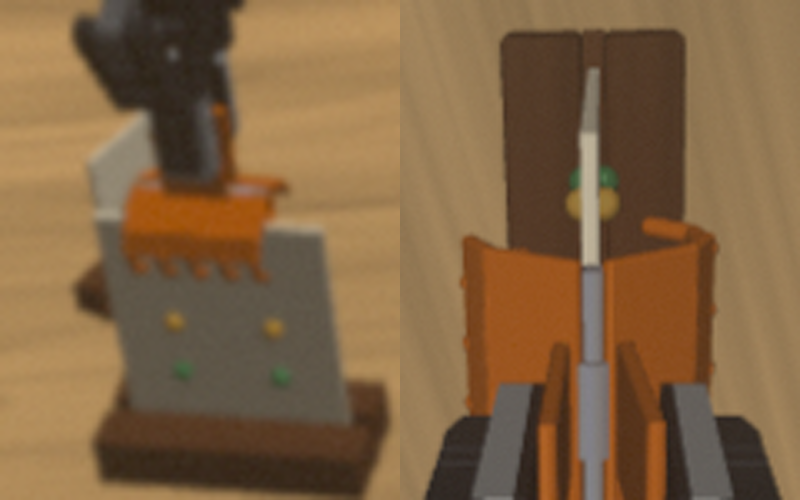

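The clip straddles the card: jaws on both sides, teeth about 15–16 mm below the edge, the spine over the card's line (crop cols 588–592), and no contact force. Let it settle, then hand in.

Request:
{"method": "step_arm", "body": {
  "plan": [
    {"travel": [0,0,0],"roll": 0},
    {"travel": [0,0,0],"roll": 0},
    {"travel": [0,0,0],"roll": 0},
    {"travel": [0,0,0],"roll": 0}
  ]
}}

```text
clock: 13.38
position: [0.4609, -0.2432, 0.1523]
tool_rot: [0.794, 0.608, 0.0, -0.0]
force: [0.1, 1.2, -1.0]
finger_gap: 0.0179
finger_force: 4.9
```

```bash
python3 -c "
from h import *
conv([]);print(env.sign_off())"
```

```text
t 13.38 pos [ 0.4609 -0.2432  0.1523] yaw -15.1 tilt [ 0.e+00  1.e-04 -1.e+00] F [ 0.1  1.2 -1. ] gap 0.0179 4.9
the job is handed in; nothing more can be done
None
```

The job is handed in at 13.4 s: the drawer was pulled about 12 cm further open, and the clip is held squeezed open over the middle of the large cream card, teeth about 16 mm below its top edge and, by camera and force reading, not touching it; no verdict was returned.

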